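# Tap the key-rod carriage home against the hidden stop

## Robot

A 6-joint arm with a two-finger parallel gripper is mounted at the origin on the work surface. World frame = base frame: x ahead of the robot, y to its left, z up, the work surface at z = 0. Lengths are in m, angles in rad, forces in N, time in s.
With the tool pointing down it reaches from about 0.425 to 0.95 m from the base axis. Payload 3.5 kg.
Tool frame: the origin (TCP) lies at the very end of the fingers, on their centre line; the grasp point (between the pads) lies ctrl.pinch_z behind it (ctrl.pinch_z is the distance from the TCP to the grasp point, in m); z points along the fingers, y is the line along which they close (so a half turn about z gives the same grasp; the last joint's range is limited). The gripper opens to 85 mm and grips with 20 to 120 N. Pads are 22 mm wide; open, the fingers measure 114 mm over their backs; the gripper's body (76 mm by 85 mm) begins 54 mm behind the grasp point. The pads swing forward as they close: fully open they stand 13 mm farther back than shut.
Start: joints at [0.956, 0.286, 1.577, -0, 1.279, -0.15], TCP at [0.303, 0.603, 0.231] pointing down, gripper open.
Joint ranges: [-2.77, 2.77], [-0.9, 2.22], [0.21, 2.48], [-1.53, 4.67], [0.24, 2.81], [-2.84, 2.84]. Speed limits (rad/s): [2.79, 2.79, 3.14, 3.14, 3.14, 3.14].

## Interface

Orientations are given as a unit quaternion [x, y, z, w].
In Python, from plant import ctrl gives the robot as it stands.
- The arm moves only by the shell command python3 -m inch 'ROWS' [FORCE]. ROWS is a JSON list of rows, 1 to 10 of them, each of 7 numbers: dx, dy, dz in m, then a rotation vector rx, ry, rz in rad, then the opening from 0.0 (shut) to 1.0 (fully open); each row is the pose to reach, as a shift and turn from the pose commanded when the command began, along the tool's axes at that moment; what a row does not reach only later rows make up. A row lasts 1/8 s, in which the tool goes at most 0.0625 m and 0.188 rad, less where a joint would pass 70% of its speed; a pose out of reach is approached as far as the arm can. The fingers move at their own pace and stop on an object; FORCE is the grip in N (left out, the last holds). Time passes only in rows, so rows that do not move let the fingers close. It prints the time, the measured TCP pose, the force, the opening and the grip force at its end.
- ctrl.get_state(): the state, without advancing time (a new reading comes with each control period).
- ctrl.read_camera(name): name is "scene" or "top" or "wrist"; returns a dict with "pixels" (400x640x3 uint8, red, green, blue), "camera_matrix" (3x3 intrinsics, pixels), "dist_coeffs" ([k1, k2, p1, p2, k3] as OpenCV has them; the pictures are not rectified), "xyz" and "orientation" of the camera in the world. Camera axes: x right, y down, z forward; pixel columns grow to the right and rows downward; lengths in m; the calibration is good to about 2 mm. A picture is of the moment at which its call begins. There is no depth.
- ctrl.sign_off(): hands the job in; it is judged then, once.
Trained networks look in the newest picture that a camera, given by its name, has taken for a name from the list of things; names that differ only in an ending like _2 or _b are one class to them, and where a whole thing is asked for, a point or a joint stands for the part that bears it (a point fixed in the world has none). Each returns a list of dicts, best first, with "conf" (0 to 1); they miss things now and then, are a little off and sometimes report something else, mostly with a low value. They report only what shows in the picture. A call takes as long as a camera call.
- ctrl.recognise(camera, thing): "position" ([x, y, z] in m, in world coordinates, good to about 4 mm: the middle of the surface that is visible of it).
- ctrl.masks_of(camera, thing): "region" (400x640 bool, what is visible of it).
- ctrl.mark_of(camera, thing): "position" ([x, y, z] in m, in world coordinates, good to about 4 mm: a listed point, or the origin of a listed thing).
The state is a dict: "time": time; "qpos": joint angles; "dq": joint speeds; "joint_efforts": joint torques, N m; "eef_pos": TCP position; "tcp_rot": TCP orientation; "contact_force": force on the tool from outside, world axes, zero at the start; "wrist_torque": the same for the moment, N m; "opening": opening from 0.0 (shut) to 1.0 (fully open); "finger_force": force on a finger pad.
Only numpy, scipy, OpenCV 4.12 (cv2) and the standard library are available. Lean on these libraries where they do the work, as an engineer would, in place of code of your own. Each camera call takes 0.05 s, during which the arm holds its last target. There are 200 camera calls.

## Task

Take the wooden mallet out of the low tool shelf by its head, lay it flat with its head on the green mat and let go, then take it again by its handle. With the mallet, nudge the carriage along the jig with light taps, gently, until it rests against the sprung stop hidden under the hood, then lay the mallet back down flat with its head on the mat. Do not touch the carriage with the hand, and leave the other things where they are.

Things in the scene. Friction and masses are not known exactly. Their poses are not given: they have to be found in the camera images.
- mallet: wooden mallet lying flat, 0.18 kg. Origin: centre of the underside of its head. Head: dark block 36 (x) x 56 (y) x 36 mm high; its two striking faces look along +y and -y, 28 mm from the origin. A light handle, 18 x 18 mm section, runs from the head along -x at 18 mm height and ends 168 mm from the origin in a round knob 36 mm across, 14 mm long, so that it lies level
- mallet_head (a point): centre of the mallet's head (18 mm above its underside)
- mallet_grip (a point): point on the mallet's handle axis 75 mm from the head centre: where to hold it; bare handle runs from 18 to 154 mm from the head centre
- shelf: fixed low wooden tool shelf, 190 (x) x 228 (y) mm, roof from 62 to 68 mm high; origin: centre of underside. Two bays, 102 mm wide, side by side along y; open only at the front edge x = -95 mm, +x points into the bays. 30 mm parts box on the rear half of the roof. Mallet in one bay, burnisher in the other (either way round): heads out in front, handles under the roof, pointing in (+x)
- mat: fixed green cutting mat, 300 (x) x 250 (y) x 2 mm thick; origin: centre of its underside
- jig: fixed steel jig; +x is the way the carriage must travel. Base plate 340 (x) x 100 (y) x 8 mm, origin: centre of its underside. Two guide rails along x at y = 26.5 to 36.5 mm either side, tops 22 mm high. The middle of a carriage that stands in it lies on y = 0
- stop_mount: post of the hidden stop, fixed in the hood, origin 158 mm along jig +x. A sprung rubber pad stands out from it towards jig -x; how far varies and is not seen: its face is 103 to 138 mm along jig +x, 16 to 42 mm above the table. It gives 0.4 mm per N, up to 12 mm; after a tap the carriage may be pushed back 1 or 2 mm but stays resting on it, held by its own friction
- hood_mouth (a point): middle of the open mouth of the jig's grey sheet-metal hood, on the base plate, 60 mm along jig +x. The hood runs from here to 168 mm along jig +x, is 96 mm wide, its top 91 mm above the table; open only here towards jig -x, so what is in it is not seen
- carriage: aluminium block 110 (x) x 50 (y) x 40 mm high, with a brass key rod and cup on top (to 56 mm). Origin: centre of its underside. Stands on the jig's plate (8 mm up) between the rails, its x along jig +x. Its tail, the flat face to tap, is 55 mm behind the origin (-x); its nose, 55 mm ahead, starts 58 to 85 mm along jig +x. About 0.6 kg (varies); slides with some 2 to 7 N of friction
- burnisher: bystander, the other tool of the shelf: steel roll 26 mm across and 45 mm long, origin under its centre, thin 16 mm round handle along -x to 155 mm
- tin: bystander: blue-labelled tin, 52 mm across, 75 mm tall; origin centre of underside
- oil: bystander: oil bottle, 44 mm across, 100 mm tall; origin centre of underside
- padpot: bystander: small white ceramic cup, 60 mm across, 45 mm tall; origin centre of underside
- key: bystander: loose brass instrument key, 115 mm long (x), about 40 mm wide, 9 mm high; origin under its middle
- driver: bystander: screwdriver with a yellow handle, 160 mm long, lying along its x; origin under its middle
- pads: bystander: pile of three round key pads, 32 mm across, 18 mm tall; origin centre of underside

How it is judged:
By the outcome, as a careful person would: the job done as asked, in the order asked, and still so for the second after the job is handed in, with the robot touching nothing.
It also fails if it takes over 72 s, if anything falls off the work surface, if the arm or the gripper's body presses on something with over 40 N, if the wrist force passes 120 N, or if a joint passes its speed limit or range.

## Working session

There is one attempt and no reset: what is moved stays moved. The work goes in short steps, Python scripts to look and compute and a shell command to move; the robot and the scene stay as the last step left them, time stands still between calls to the robot, and variables do not carry over. Pictures are saved under pics/ and viewed, at most 10 in all, crops included, and the job is handed in when it is done.

```bash
ls; mkdir -p pics
cat > h.py <<'E'
import numpy as np, cv2
from plant import ctrl
from scipy.spatial.transform import Rotation as R
def snap(n,f=None):
    c=ctrl.read_camera(n)
    if f: cv2.imwrite('pics/'+f,c['pixels'][:,:,::-1])
    return c
def ray(c,uv):
    p=cv2.undistortPoints(np.array([[uv]],float),np.array(c['camera_matrix']),np.array(c['dist_coeffs']))[0,0]
    return np.array(c['xyz']),R.from_quat(c['orientation']).apply([p[0],p[1],1])
def atz(c,uv,z):
    o,d=ray(c,uv); return o+d*(z-o[2])/d[2]
def tri(c1,u1,c2,u2):
    o1,d1=ray(c1,u1);o2,d2=ray(c2,u2)
    s=np.linalg.lstsq(np.c_[d1,-d2],o2-o1,rcond=None)[0]
    a,b=o1+s[0]*d1,o2+s[1]*d2
    return (a+b)/2,np.linalg.norm(a-b)
def st():
    s=ctrl.get_state(); print(s['time'],np.round(s['eef_pos'],4),np.round(s['tcp_rot'],4),np.round(s['contact_force'],1),round(s['opening'],3),np.round(s['finger_force'],1)); return s
E
python3 - <<'E'
from h import *
st();print(ctrl.pinch_z)
for n in('scene','top'):
    c=snap(n,n+'0.png');print(n,np.round(c['xyz'],3),np.round(R.from_quat(c['orientation']).as_matrix(),2).tolist(),c['camera_matrix'])
    for t in ['mallet','mallet_head','mallet_grip','shelf','mat','jig','hood_mouth','carriage','burnisher','tin','oil','padpot','key','driver','pads','stop_mount']:
        print(t,[(np.round(d['position'],3).tolist(),round(d['conf'],2)) for d in ctrl.mark_of(n,t)[:2]])
E
```

```text
pics
0.0 [0.3022 0.6029 0.23  ] [ 2.303e-01  9.731e-01 -1.100e-03 -4.000e-04] [ 0.3 -0.2 -0.3] 0.998 0.0
0.0187
scene [1.263 0.833 0.781] [[-0.75, 0.39, -0.54], [0.67, 0.41, -0.62], [-0.02, -0.83, -0.56]] [[488.79662324   0.         312.10290735]
 [  0.         488.79662324 198.83357816]
 [  0.           0.           1.        ]]
mallet [([0.602, 0.325, -0.003], 0.66)]
mallet_head [([0.606, 0.326, 0.017], 0.94)]
mallet_grip []
shelf [([0.536, 0.459, -0.002], 0.7), ([0.465, -0.352, -0.002], 0.17)]
mat [([0.566, 0.153, 0.002], 0.91)]
jig [([0.592, -0.261, -0.005], 0.82)]
hood_mouth [([0.573, -0.317, 0.009], 0.6)]
carriage [([0.593, -0.262, 0.009], 0.63)]
burnisher [([0.488, 0.32, 0.0], 0.66)]
tin [([0.468, -0.352, -0.002], 0.94)]
oil [([0.694, -0.262, -0.004], 0.94), ([0.606, 0.326, 0.018], 0.42)]
padpot [([0.658, 0.091, 0.01], 0.97), ([0.593, -0.265, -0.005], 0.59)]
key [([0.675, 0.235, 0.0], 0.51)]
driver [([0.747, 0.123, -0.001], 0.68)]
pads [([0.376, 0.162, -0.001], 0.55)]
stop_mount [([0.548, -0.407, 0.008], 0.57)]
top [0.459 0.042 1.255] [[-0.0, -1.0, 0.09], [-1.0, 0.0, -0.0], [0
[... 289 characters left out ...]
 0.96)]
shelf [([0.537, 0.458, 0.003], 0.72)]
mat [([0.566, 0.152, -0.001], 0.94)]
jig [([0.594, -0.26, -0.004], 0.83), ([0.691, -0.259, 0.001], 0.69)]
hood_mouth [([0.576, -0.317, 0.009], 0.72)]
carriage [([0.591, -0.27, 0.008], 0.64)]
burnisher [([0.667, 0.234, -0.002], 0.69), ([0.485, 0.325, 0.004], 0.64)]
tin [([0.463, -0.355, -0.0], 0.77), ([0.659, 0.086, 0.006], 0.4)]
oil [([0.694, -0.261, 0.001], 0.67), ([0.66, 0.088, 0.003], 0.42)]
padpot [([0.66, 0.09, 0.004], 0.93)]
key [([0.672, 0.235, -0.002], 0.75), ([0.465, -0.354, -0.003], 0.4)]
driver [([0.748, 0.128, 0.003], 0.72)]
pads [([0.377, 0.159, 0.003], 0.55)]
stop_mount [([0.694, -0.258, 0.002], 0.53), ([0.598, 0.326, 0.016], 0.23)]
```

View pics/scene0.png

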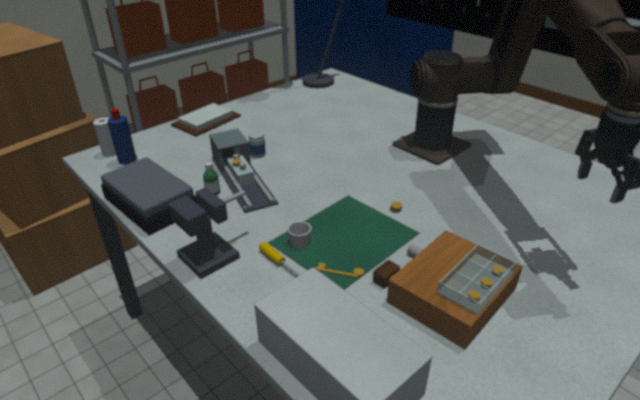

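View pics/top0.png

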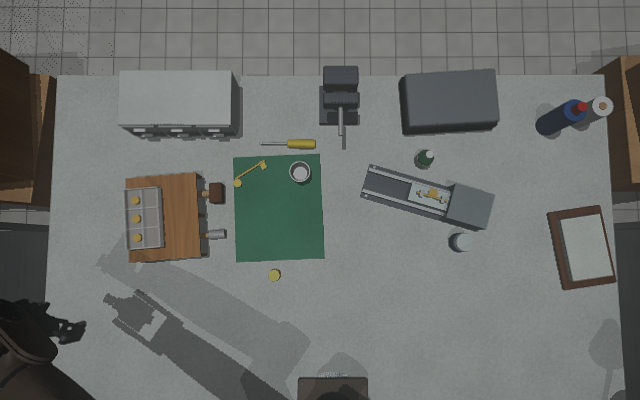

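The scene view shows the shelf at about (455,285), with the mallet head at (386,272) and the burnisher at (418,250). The top view has the mallet head at (216,193), the mat spanning x 234–323 and y 155–261, and the jig running from (365,180) to the hood at (470,205). The jig's +x therefore points towards world -y.

```bash
cat >> h.py <<'E'
def plan(p,yaw=None):
    """yaw: world angle of tool y, tool down"""
    s=st(); q=R.from_quat(s['tcp_rot']); d=q.inv().apply(np.array(p)-s['eef_pos'])
    print('d',np.round(d,4),'rows',np.ceil(np.linalg.norm(d)/.0625),end=' ')
    if yaw is not None:
        c=[]
        for y in(yaw,yaw+np.pi):
            ty=np.array([np.cos(y),np.sin(y),0]);tz=np.array([0,0,-1.]);tx=np.cross(ty,tz)
            c.append((q.inv()*R.from_matrix(np.c_[tx,ty,tz])).as_rotvec())
        print('rot',[np.round(v,3).tolist() for v in c],end='')
    print()
E
python3 - <<'E'
from h import *
plan([.58,.27,.26],0)
c=snap('top')
def box(n,t,z,cam):
    for d in ctrl.masks_of(n,t)[:1]:
        m=d['region'].astype(np.uint8);k=cv2.findContours(m,0,2)[0];k=max(k,key=cv2.contourArea)
        r=cv2.minAreaRect(k);b=cv2.boxPoints(r);print(n,t,round(d['conf'],2),'px',np.round(r[0],1),'world',np.round([atz(cam,p,z)[:2] for p in b],4).tolist())
box('top','mallet',.036,c);box('top','shelf',.068,c);box('top','mat',.002,c);box('top','jig',.022,c);box('top','carriage',.048,c);box('top','key',.005,c);box('top','padpot',.045,c)
E
```

```text
1.7 [0.3025 0.6034 0.2313] [0.2303 0.9731 0.     0.    ] [ 0.4  0.1 -0.5] 1.0 0.0
d [-0.3975 -0.1737 -0.0287] rows 7.0 rot [[0.0, 0.0, 1.106], [-0.0, 0.0, -2.036]]
top mallet 0.73 px [210.5 193. ] world [[0.6284, 0.3747], [0.6283, 0.2999], [0.5724, 0.2989], [0.5726, 0.3734]]
top shelf 0.59 px [163.3 216.9] world [[0.6391, 0.5756], [0.6561, 0.3567], [0.4271, 0.334], [0.4113, 0.5491]]
top mat 0.92 px [277.2 207.4] world [[0.7099, 0.291], [0.722, 0.0345], [0.4185, 0.021], [0.4073, 0.2717]]
top jig 0.59 px [427. 196.] world [[0.5881, -0.0768], [0.6994, -0.1096], [0.597, -0.4591], [0.4874, -0.4237]]
top carriage 0.94 px [427.1 197.1] world [[0.5788, -0.1994], [0.63, -0.2168], [0.5945, -0.3244], [0.5436, -0.3066]]
top key 0.66 px [423.5 158.5] world [[0.6984, -0.2262], [0.7421, -0.2703], [0.707, -0.3039], [0.6635, -0.2598]]
top padpot 0.84 px [299. 171.] world [[0.6885, 0.1188], [0.6884, 0.0632], [0.6323, 0.0632], [0.6324, 0.1185]]
```

```bash
python3 -m inch '[[-0.3975,-0.1737,-0.0287,0,0,1.106,1],[-0.3975,-0.1737,-0.0287,0,0,1.106,1],[-0.3975,-0.1737,-0.0287,0,0,1.106,1],[-0.3975,-0.1737,-0.0287,0,0,1.106,1],[-0.3975,-0.1737,-0.0287,0,0,1.106,1],[-0.3975,-0.1737,-0.0287,0,0,1.106,1],[-0.3975,-0.1737,-0.0287,0,0,1.106,1],[-0.3975,-0.1737,-0.0287,0,0,1.106,1],[-0.3975,-0.1737,-0.0287,0,0,1.106,1]]'
python3 - <<'E'
from h import *
s=st();print(s['qpos'])
c=snap('wrist','w1.png');print(np.round(c['xyz'],3),np.round(R.from_quat(c['orientation']).as_matrix(),2).tolist())
for t in ['mallet','mallet_head','mallet_grip','burnisher','key','mat','shelf']:
    print(t,[(np.round(d['position'],3).tolist(),round(d['conf'],2)) for d in ctrl.mark_of('wrist',t)[:2]])
E
```

```text
time: 3.22
eef_pos: [0.5798, 0.27, 0.2598]
tcp_rot: [0.707, 0.707, -0.0, -0.0]
contact_force: [-0.2, -0.7, -0.5]
opening: 0.998
finger_force: 0.0
3.225 [0.5798 0.27   0.2598] [ 7.073e-01  7.069e-01 -1.000e-04 -4.000e-04] [-0.2 -0.7 -0.5] 0.998 0.0
[2.77236586e-01 1.89503976e-01 1.63971629e+00 5.53639702e-04
 1.31289438e+00 2.77657584e-01]
[0.58  0.354 0.401] [[1.0, 0.0, -0.0], [0.0, -0.95, -0.32], [-0.0, 0.32, -0.95]]
mallet [([0.608, 0.326, 0.002], 0.89), ([0.486, 0.323, -0.001], 0.46)]
mallet_head [([0.606, 0.322, 0.016], 0.66)]
mallet_grip []
burnisher [([0.486, 0.322, -0.005], 0.89)]
key [([0.669, 0.239, 0.002], 0.96), ([0.484, 0.322, -0.002], 0.4)]
mat [([0.565, 0.152, 0.001], 0.6)]
shelf []
```

View pics/w1.png

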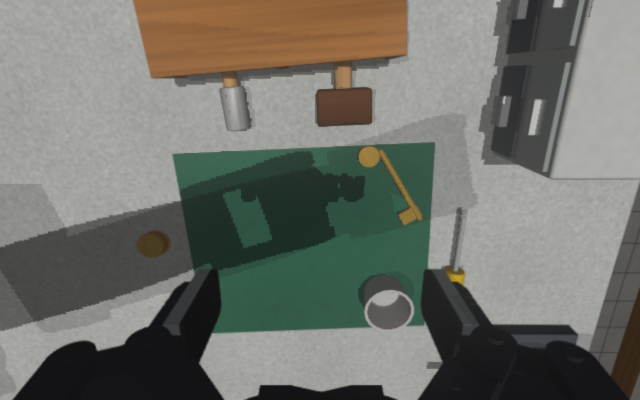

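The wrist view shows the mallet head's top at about (317–371, 88–125), with its handle at (343,76). The shelf's front edge runs from (152,77) to (407,55), and the key lies on the mat at (370–420, 157–217).

Run:
```python
from h import *
c=snap('wrist');T=snap('top')
for p in[(317,89),(371,87),(371,124),(318,126)]: print(np.round(atz(c,p,.036),4))
for p in[(152,77),(407,55)]: print('roof',np.round(atz(c,p,.068),4))
# head mask centre by dark brown threshold in both views
def cen(I,b):
    x0,y0,x1,y1=b; h=I[y0:y1,x0:x1].astype(int); m=((h[...,0]-h[...,2]>12)&(h.sum(2)<260)).astype(np.uint8)
    k=max(cv2.findContours(m,0,2)[0],key=cv2.contourArea); r=cv2.minAreaRect(k); return np.array(r[0])+[x0,y0],r[1:]
a=cen(c['pixels'],(300,82,390,135)); b=cen(T['pixels'],(206,178,232,210)); print(a,b)
print(tri(c,a[0],T,b[0]))
# knobs: mat corners triangulate
print('mat corner',tri(c,(174,155),T,(234,261)),'far',[np.round(atz(c,p,.002),3) for p in[(174,155),(434,143)]])
```

```text
[0.5756 0.3435 0.036 ]
[0.6288 0.3455 0.036 ]
[0.6306 0.3097 0.036 ]
[0.5766 0.3076 0.036 ]
roof [0.4294 0.354  0.068 ]
roof [0.6545 0.3729 0.068 ]
(array([344., 104.]), ((54.0, 44.0), 0.0)) (array([213.5, 196.5]), ((25.91176414489746, 2.8635647296905518), 77.90524291992188))
(array([0.59738177, 0.32957214, 0.02716751]), np.float64(0.01170668115288624))
mat corner (array([0.41322204, 0.27240295, 0.00879709]), np.float64(0.003551523489627212)) far [array([0.412, 0.27 , 0.002]), array([0.708, 0.284, 0.002])]
```

Run:
```python
from h import *
c=snap('wrist');T=snap('top')
print(tri(c,(344.3,106.5),T,(216.5,193)))
plan([.602,.321,.09],.04);plan([.602,.321,.005],.04)
```

```text
(array([0.6037883 , 0.32500809, 0.01408134]), np.float64(0.0017681612256208574))
3.825 [0.5799 0.2701 0.26  ] [0.707  0.7072 0.     0.    ] [-0.3 -0.1  0.7] 0.996 0.0
d [0.0509 0.0221 0.17  ] rows 3.0 rot [[0.0, 0.0, -0.04], [0.0, -0.0, 3.102]]
3.825 [0.5799 0.2701 0.26  ] [0.707  0.7072 0.     0.    ] [-0.3 -0.1  0.7] 0.996 0.0
d [0.0509 0.0221 0.255 ] rows 5.0 rot [[0.0, 0.0, -0.04], [0.0, -0.0, 3.102]]
```

```bash
python3 -m inch '[[0.0509,0.0221,0.05,0,0,-0.04,1],[0.0509,0.0221,0.11,0,0,-0.04,1],[0.0509,0.0221,0.14,0,0,-0.04,1],[0.0509,0.0221,0.14,0,0,-0.04,1]]'
python3 - <<'E'
from h import *
c=snap('wrist','w2.png')
plan([.602,.321,.005],.04)
E
```

```text
time: 4.32
eef_pos: [0.5994, 0.32, 0.1152]
tcp_rot: [0.693, 0.721, -0.004, -0.002]
contact_force: [-0.2, 0.4, -0.3]
opening: 1.006
finger_force: 0.0
4.375 [0.6014 0.3206 0.1188] [ 6.928e-01  7.211e-01 -1.300e-03 -6.000e-04] [ 1.  -0.2  0.9] 0.998 0.0
d [0.0005 0.0009 0.1138] rows 2.0 rot [[-0.003, 0.001, -0.0], [0.001, 0.004, 3.142]]
```

View pics/w2.png

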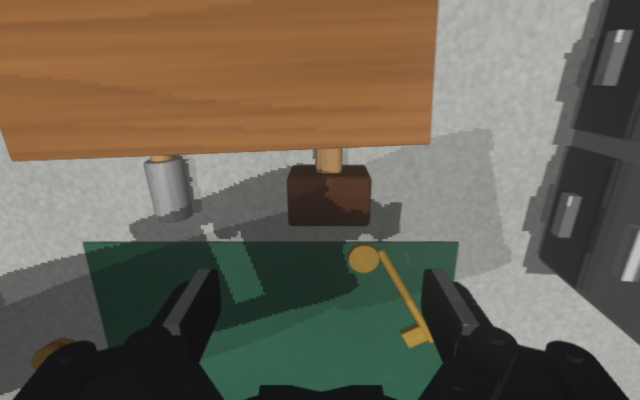

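The head now shows at (289–371, 168–225), and the handle enters the shelf at (330,160). The head sits between the finger lines.

Run:
```python
from h import *
c=snap('wrist')
P=[[289,224.5],[370.5,225]]
for p in P: print([np.round(atz(c,p,z),4) for z in(.036,.03)])
# w1 camera: rebuild
c1=dict(c);m=np.array([[1,0,0],[0,-.947,-.322],[0,.322,-.947]]);c1['xyz']=[.58,.354,.401];c1['orientation']=R.from_matrix(m).as_quat()
for p,q in zip(P,[(317.5,126),(371.5,124.5)]): print(tri(c,p,c1,q))
```

```text
[array([0.5799, 0.3078, 0.036 ]), array([0.5794, 0.3052, 0.03  ])]
[array([0.636 , 0.3099, 0.036 ]), array([0.637 , 0.3073, 0.03  ])]
(array([0.57833574, 0.30737047, 0.03406456]), np.float64(0.0029874074777386144))
(array([0.63398185, 0.30950061, 0.03526593]), np.float64(0.00416491327699238))
```

```bash
python3 -m inch '[[0.001,0.0045,0.05,0,0,0,1],[0.001,0.0045,0.09,0,0,0,1],[0.001,0.0045,0.105,0,0,0,1],[0.001,0.0045,0.114,0,0,0,1],[0.001,0.0045,0.114,0,0,0,1],[0.001,0.0045,0.114,0,0,0,0.4],[0.001,0.0045,0.114,0,0,0,0.3],[0.001,0.0045,0.114,0,0,0,0.3],[0.001,0.0045,0.114,0,0,0,0.3]]' 80
```

```text
time: 5.55
eef_pos: [0.608, 0.3225, 0.0082]
tcp_rot: [0.693, 0.721, 0.002, 0.001]
contact_force: [-0.8, -0.7, 6.6]
opening: 0.638
finger_force: 85.9
```

```bash
python3 -m inch '[[0,0,0,0,0,0,0.3],[0,0,-0.004,0,0,0,0.3],[0,0,-0.006,0,0,0,0.3],[0,0,-0.006,0,0,0,0.3]]'
```

```text
time: 6.05
eef_pos: [0.606, 0.3218, 0.0114]
tcp_rot: [0.693, 0.721, -0.001, -0.0]
contact_force: [-0.5, -0.1, -1.7]
opening: 0.641
finger_force: 85.1
```

Run:
```python
from h import *
c=snap('wrist','w3.png');ctrl.read_camera('top')
for n in('wrist','top'):
  for d in ctrl.masks_of(n,'key')[:2]:
    cam=c if n=='wrist' else snap('top'); v,u=np.nonzero(d['region']); 
    i=[u.argmin(),u.argmax(),v.argmin(),v.argmax()]
    print(n,d['conf'],[(int(u[j]),int(v[j]),np.round(atz(cam,(u[j],v[j]),.008),3)[:2]) for j in i])
T=snap('top')
for p in[(237,183),(237,186),(234,184),(265,163)]: print(np.round(atz(T,p,.009),3))
```

```text
top 0.73 [(233, 182, array([0.635, 0.28 ])), (265, 165, array([0.684, 0.19 ])), (261, 161, array([0.696, 0.201])), (237, 187, array([0.621, 0.269]))]
top 0.55 [(233, 159, array([0.701, 0.281])), (324, 254, array([0.431, 0.022])), (303, 154, array([0.716, 0.081])), (237, 261, array([0.412, 0.265]))]
[0.632 0.269 0.009]
[0.623 0.269 0.009]
[0.629 0.277 0.009]
[0.69  0.19  0.009]
```

View pics/w3.png

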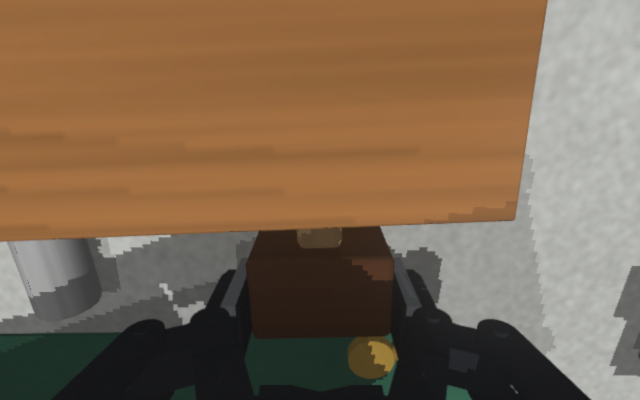

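The key's disc at (370,357) in this view, about (0.633, 0.269), lies in the path of the head. I'll lift 12 mm and shift 25 mm towards -x while pulling out.

```bash
python3 -m inch '[[0,0,-0.006,0,0,0,0.3],[0,0,-0.012,0,0,0,0.3],[-0.005,-0.01,-0.012,0,0,0,0.3],[-0.015,-0.025,-0.012,0,0,0,0.3],[-0.04,-0.025,-0.012,0,0,0,0.3],[-0.07,-0.025,-0.012,0,0,0,0.3],[-0.1,-0.025,-0.012,0,0,0,0.3],[-0.14,-0.025,-0.012,0,0,0,0.3],[-0.18,-0.025,-0.012,0,0,0,0.3],[-0.18,-0.025,-0.012,0,0,0,0.3]]' && python3 -m inch '[[0,0,-0.04,0,0,0,0.3],[0,0,-0.08,0,0,0,0.3],[0,0,-0.08,0,0,0,0.3]]'
python3 - <<'E'
from h import *
plan([.585,.15,.10],1.27)
E
```

```text
time: 7.65
eef_pos: [0.5891, 0.1375, 0.0242]
tcp_rot: [0.694, 0.72, -0.0, 0.0]
contact_force: [-0.3, -0.4, -2.2]
opening: 0.638
finger_force: 85.1
time: 8.02
eef_pos: [0.5919, 0.1414, 0.1086]
tcp_rot: [0.693, 0.721, 0.004, 0.003]
contact_force: [1.0, -0.2, -1.8]
opening: 0.644
finger_force: 85.4
8.025 [0.5919 0.1414 0.1086] [0.6928 0.7211 0.0036 0.0032] [ 1.  -0.2 -1.8] 0.644 85.4
d [ 0.0089 -0.0067  0.0086] rows 1.0 rot [[0.009, 0.006, -1.23], [0.006, -0.009, 1.912]]
```

```bash
python3 -m inch '[[0.008,-0.006,0,0,0,-1.23,0.3],[0.008,-0.006,0,0,0,-1.23,0.3],[0.008,-0.006,0,0,0,-1.23,0.3],[0.008,-0.006,0,0,0,-1.23,0.3],[0.008,-0.006,0,0,0,-1.23,0.3],[0.008,-0.006,0,0,0,-1.23,0.3],[0.008,-0.006,0,0,0,-1.23,0.3],[0.008,-0.006,0,0,0,-1.23,0.3]]'
python3 - <<'E'
from h import *
s=st();print(np.round(s['qpos'],2))
snap('scene','s1.png');snap('top')
for n in('scene','top'):
  for t in['mallet','mallet_head','mallet_grip']: print(n,t,[(np.round(d['position'],3).tolist(),round(d['conf'],2)) for d in ctrl.mark_of(n,t)[:1]])
plan([.585,.15,.03],1.27)
E
```

```text
time: 9.02
eef_pos: [0.5814, 0.1489, 0.1022]
tcp_rot: [0.15, 0.989, -0.0, -0.001]
contact_force: [0.3, 0.1, -2.3]
opening: 0.64
finger_force: 85.1
9.025 [0.5814 0.1489 0.1022] [ 1.504e-01  9.886e-01 -2.000e-04 -1.200e-03] [ 0.3  0.1 -2.3] 0.64 85.1
[ 0.08  0.26  1.86  0.    1.02 -1.19]
scene mallet [([0.58, 0.146, 0.092], 0.83)]
scene mallet_head [([0.58, 0.15, 0.114], 0.88)]
scene mallet_grip [([0.548, -0.408, 0.01], 0.69)]
top mallet []
top mallet_head []
top mallet_grip [([0.66, 0.09, 0.002], 0.58)]
9.425 [0.5825 0.1489 0.104 ] [0.15   0.9887 0.     0.    ] [-1.   0.2 -1.7] 0.641 85.1
d [-0.0021  0.0018  0.074 ] rows 2.0 rot [[0.0, 0.0, -0.0], [0.0, -0.0, 3.141]]
```

View pics/s1.png

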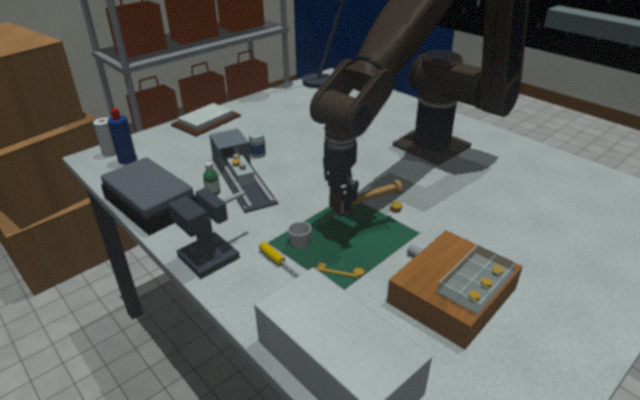

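The mallet hangs level in the hand over the mat, head at about (340,200) and handle towards (400,185). The bystanders look undisturbed. Next I lower it.

```bash
python3 -m inch '[[-0.012,0.004,0.03,0,0,0,0.3],[-0.012,0.004,0.06,0,0,0,0.3],[-0.012,0.004,0.08,0,0,0,0.3],[-0.012,0.004,0.088,0,0,0,0.3],[-0.012,0.004,0.092,0,0,0,0.3],[-0.012,0.004,0.095,0,0,0,0.3],[-0.012,0.004,0.0965,0,0,0,0.3],[-0.012,0.004,0.0965,0,0,0,0.3]]'
```

```text
time: 10.42
eef_pos: [0.5961, 0.1493, 0.0102]
tcp_rot: [0.15, 0.989, 0.0, 0.001]
contact_force: [-4.3, -1.3, 6.3]
opening: 0.638
finger_force: 86.2
```

```bash
python3 -m inch '[[0,0,-0.001,0,0,0,0.5],[0,0,-0.001,0,0,0,0.8],[0,0,-0.001,0,0,0,1],[0,0,-0.001,0,0,0,1],[0,0,-0.001,0,0,0,1]]' && python3 -m inch '[[0,0,-0.03,0,0,0,1],[0,0,-0.08,0,0,0,1],[0.04,0,-0.13,0,0,0,1],[0.08,0,-0.15,0,0,0,1],[0.08,0,-0.15,0,0,0,1]]'
python3 - <<'E'
from h import *
s=st()
c=snap('wrist','w4.png');T=snap('top','t4.png')
for n in('wrist','top'):
  for t in['mallet','mallet_head','mallet_grip']: print(n,t,[(np.round(d['position'],3).tolist(),round(d['conf'],2)) for d in ctrl.mark_of(n,t)[:1]])
import pickle;pickle.dump(c,open('w4.pkl','wb'))
E
```

```text
time: 11.05
eef_pos: [0.5951, 0.1492, 0.0084]
tcp_rot: [0.15, 0.989, -0.0, -0.0]
contact_force: [0.2, -0.1, 0.0]
opening: 1.002
finger_force: 0.0
time: 11.68
eef_pos: [0.518, 0.1738, 0.1608]
tcp_rot: [0.149, 0.989, 0.001, 0.002]
contact_force: [1.0, -0.4, -0.6]
opening: 1.001
finger_force: 0.0
11.675 [0.518  0.1738 0.1608] [1.489e-01 9.888e-01 6.000e-04 1.800e-03] [ 1.  -0.4 -0.6] 1.001 0.0
wrist mallet [([0.597, 0.15, 0.005], 0.84)]
wrist mallet_head [([0.593, 0.15, 0.021], 0.89)]
wrist mallet_grip [([0.523, 0.175, 0.015], 0.76)]
top mallet [([0.594, 0.15, 0.0], 0.47)]
top mallet_head [([0.484, 0.322, 0.003], 0.73)]
top mallet_grip [([0.519, 0.172, 0.016], 0.81)]
```

View pics/w4.png

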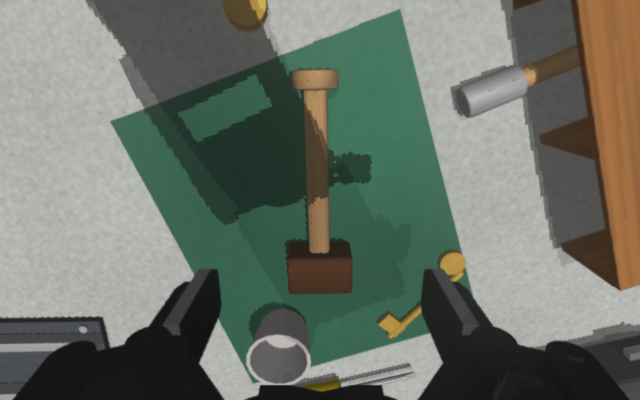

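The mallet lies flat and wholly on the mat. Its knob is at (315,80), the handle runs down x≈316–320, and the head is at (319,268).

Run:
```python
from h import *
import pickle;c=pickle.load(open('w4.pkl','rb'))
a=atz(c,(315.5,110),.029);b=atz(c,(319.5,240),.029);f=[atz(c,p,.038) for p in((289,292),(352,292))]
d=(b-a)/np.linalg.norm(b-a);print('handle',a,b,'yaw mallet',np.arctan2(d[1],d[0]))
print('front',f,np.linalg.norm(f[1]-f[0])); h=(f[0]+f[1])/2-.018*d; print('head',h); g=h-.075*d;print('grip',g)
k=[atz(c,p,.02) for p in((292,78),(339,78))];print('knob',k)
# triangulate knob/handle-head joint against top view by projecting
plan([g[0],g[1],.006],np.arctan2(d[1],d[0])+np.pi/2)
```

```text
handle [0.45956307 0.18850486 0.029     ] [0.56340155 0.15966715 0.029     ] yaw mallet -0.27089042181349476
front [array([0.5990312, 0.1209893, 0.038    ]), array([0.61515417, 0.17328046, 0.038     ])] 0.054720337003028675
head [0.58974909 0.15195149 0.038     ]
grip [0.51748411 0.17202071 0.038     ]
knob [array([0.43274741, 0.17822566, 0.02      ]), array([0.44313142, 0.21207314, 0.02      ])]
12.075 [0.5189 0.1725 0.1575] [ 1.501e-01  9.887e-01 -3.000e-04 -8.000e-04] [-0.  -0.7 -0.7] 1.0 0.0
d [ 0.001  -0.0008  0.1515] rows 3.0 rot [[-0.001, -0.002, -0.031], [-0.002, 0.001, 3.111]]
```

View pics/t4.png

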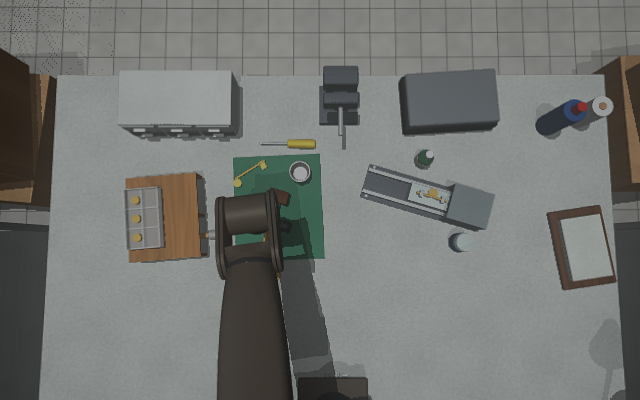

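The top view agrees: mallet head at (283,198) on the mat, and the bystanders are in place. Now I take the handle.

```bash
python3 -m inch '[[0.001,0,0.05,0,0,-0.016,1],[0.001,0,0.1,0,0,-0.016,1],[0.001,0,0.13,0,0,-0.016,1],[0.001,0,0.145,0,0,-0.016,1],[0.001,0,0.1505,0,0,-0.016,1],[0.001,0,0.1505,0,0,-0.016,0.6],[0.001,0,0.1505,0,0,-0.016,0.3],[0.001,0,0.1505,0,0,-0.016,0],[0.001,0,0.1505,0,0,-0.016,0],[0.001,0,0.1505,0,0,-0.016,0]]' 110 && python3 -m inch '[[0,0,0,0,0,0,0],[0,0,0,0,0,0,0],[0,0,-0.02,0,0,0,0],[0,0,-0.05,0,0,0,0],[0,0,-0.1,0,0,0,0],[0,0,-0.1,0,0,0,0],[0,0,-0.1,0,0,0,0]]'
python3 - <<'E'
from h import *
c=snap('top');snap('scene')
for n in('scene',):
  for t in['mallet','mallet_head','mallet_grip']: print(n,t,[(np.round(d['position'],3).tolist(),round(d['conf'],2)) for d in ctrl.mark_of(n,t)[:1]])
c=snap('wrist','w5.png')
s=st()
# straight lines of the jig in top view (arm is away from it)
E
```

```text
time: 13.32
eef_pos: [0.5184, 0.1734, 0.0092]
tcp_rot: [0.142, 0.99, 0.0, 0.001]
contact_force: [-1.7, -0.5, 5.4]
opening: 0.182
finger_force: 108.5
time: 14.2
eef_pos: [0.5166, 0.173, 0.1068]
tcp_rot: [0.142, 0.99, -0.0, -0.001]
contact_force: [-1.6, 0.6, -2.2]
opening: 0.186
finger_force: 107.8
scene mallet [([0.589, 0.147, 0.095], 0.98)]
scene mallet_head [([0.593, 0.149, 0.117], 0.65)]
scene mallet_grip [([0.52, 0.175, 0.12], 0.82)]
14.5 [0.5169 0.173  0.1066] [ 1.419e-01  9.899e-01 -4.000e-04 -1.300e-03] [ 0.  -0.4 -2.1] 0.179 107.8
```

View pics/w5.png

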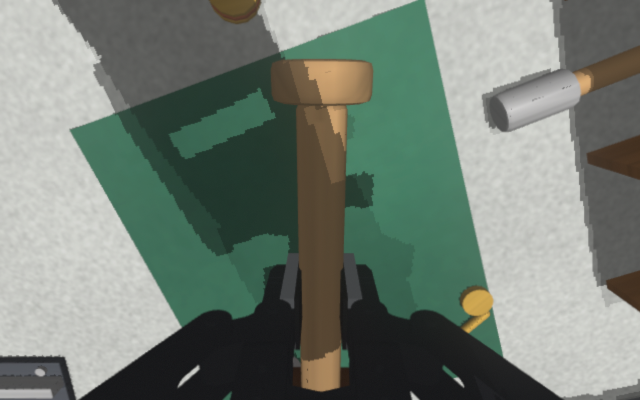

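The mallet is held level by the handle: knob at (322,80), pads at row ~280. I'll measure the jig with line segments and averaged marks.

Run:
```python
from h import *
c=snap('top');I=c['pixels'];x0,y0,x1,y1=350,150,500,235
g=cv2.resize(cv2.cvtColor(I[y0:y1,x0:x1],cv2.COLOR_RGB2GRAY),None,fx=4,fy=4,interpolation=cv2.INTER_CUBIC)
L=cv2.createLineSegmentDetector().detect(g)[0][:,0]
for l in sorted(L,key=lambda l:-np.hypot(l[2]-l[0],l[3]-l[1]))[:22]:
    p=(l[:2]+.5)/4-.5+[x0,y0];q=(l[2:]+.5)/4-.5+[x0,y0];a,b=atz(c,p,.022),atz(c,q,.022)
    print(np.round(p,1),np.round(q,1),'w',np.round(a[:2],4),np.round(b[:2],4),'ang',round(np.degrees(np.arctan2(b[1]-a[1],b[0]-a[0])),1))
for n in('top','scene'):
    if n=='scene':snap(n)
    for t in('jig','hood_mouth','carriage'): print(n,t,[(np.round(d['position'],4).tolist(),round(d['conf'],2)) for d in ctrl.mark_of(n,t)[:1]])
```

```text
[446.2 217.1] [483.1 227.9] w [ 0.5331 -0.3202] [ 0.5026 -0.4222] ang -106.6
[409.9 199.8] [443.9 209.9] w [ 0.5818 -0.2198] [ 0.5532 -0.3145] ang -106.8
[494.7 194.7] [485.7 228.7] w [ 0.5959 -0.458 ] [ 0.5003 -0.4292] ang 163.2
[474.8 231.2] [442.8 221.6] w [ 0.4937 -0.3988] [ 0.5203 -0.3104] ang 73.2
[454.8 184.1] [447.1 212.5] w [ 0.6262 -0.3471] [ 0.5461 -0.3231] ang 163.3
[399.1 172. ] [423.2 179. ] w [ 0.6608 -0.191 ] [ 0.6407 -0.2585] ang -106.6
[426.2 206.8] [402.2 199.9] w [ 0.5619 -0.2651] [ 0.5816 -0.1983] ang 73.6
[400.1 176.3] [376.8 169.3] w [ 0.6485 -0.1936] [ 0.6687 -0.1281] ang 72.9
[446.5 189.8] [429.6 185. ] w [ 0.6099 -0.3233] [ 0.6238 -0.2762] ang 73.6
[400.1 199.4] [387.7 195.7] w [ 0.5831 -0.1924] [ 0.5936 -0.1577] ang 73.2
[432.8 182. ] [443.4 184.9] w [ 0.6321 -0.2855] [ 0.6238 -0.3151] ang -105.8
[439.3 210.6] [429.4 208. ] w [ 0.5512 -0.3016] [ 0.5588 -0.274 ] ang 74.6
[374.9 191.7] [365.2 189.1] w [ 0.6049 -0.1219] [ 0.6123 -0.0946] ang 74.9
[429.  184.6] [419.5 182. ] w [ 0.6248 -0.2747] [ 0.6322 -0.2479] ang 74.5
[413.6 157.4] [420.4 150.7] w [ 0.7028 -
[... 160 characters left out ...]
 [ 0.4991 -0.4049] ang 87.4
[410.6 179.4] [402.2 176.9] w [ 0.6397 -0.2232] [ 0.6467 -0.1997] ang 73.4
[481.4 189.9] [489.4 192.8] w [ 0.6096 -0.4213] [ 0.6012 -0.4434] ang -111.0
[410.8 185.6] [409.1 193. ] w [ 0.6222 -0.2233] [ 0.6012 -0.2181] ang 166.0
[384.9 194.7] [377.6 192.8] w [ 0.5963 -0.15  ] [ 0.6019 -0.1295] ang 74.7
[433.5 158.8] [429.3 165.1] w [ 0.6984 -0.2891] [ 0.6805 -0.2768] ang 145.5
top jig [([0.5936, -0.2558, -0.0014], 0.9)]
top hood_mouth [([0.5769, -0.3174, 0.0081], 0.73)]
top carriage [([0.5924, -0.2667, 0.0086], 0.95)]
scene jig [([0.5736, -0.3146, 0.0073], 0.63)]
scene hood_mouth [([0.5751, -0.3186, 0.0085], 0.64)]
scene carriage [([0.5889, -0.2647, 0.0062], 0.65)]
```

Run:
```python
from h import *
plan([.547,-.147,.09],np.radians(73.4))
```

```text
14.9 [0.5178 0.1732 0.108 ] [0.1419 0.9899 0.     0.    ] [-0.3 -0.  -1.4] 0.182 107.8
d [-0.118  -0.2991  0.018 ] rows 6.0 rot [[0.0, 0.0, 0.005], [-0.0, 0.0, -3.137]]
```

```bash
python3 -m inch '[[-0.02,-0.05,0,0,0,0.005,0],[-0.04,-0.1,0,0,0,0.005,0],[-0.06,-0.15,0,0,0,0.005,0],[-0.08,-0.2,0,0,0,0.005,0],[-0.1,-0.25,0,0,0,0.005,0],[-0.118,-0.299,0.018,0,0,0.005,0],[-0.118,-0.299,0.018,0,0,0.005,0],[-0.118,-0.299,0.018,0,0,0.005,0]]'
python3 - <<'E'
from h import *
J=np.array([.5922,-.2603]);X=np.array([-.2857,-.9583]);Y=np.array([.9583,-.2857])
jf=lambda p:np.round([(np.array(p)[:2]-J)@X,(np.array(p)[:2]-J)@Y],4)
for n in('scene','top'):
  for k in range(2):
    c=snap(n,n+'6.png')
    for t in['mallet_head','carriage']: print(n,t,[(np.round(d['position'],3).tolist(),jf(d['position']),round(d['conf'],2)) for d in ctrl.mark_of(n,t)[:1]])
s=st();print('tcp jig',jf(s['eef_pos']))
E
```

```text
time: 15.9
eef_pos: [0.5467, -0.1467, 0.0898]
tcp_rot: [0.145, 0.989, 0.0, -0.0]
contact_force: [0.1, 0.4, -1.7]
opening: 0.183
finger_force: 108.2
scene mallet_head [([0.62, -0.171, 0.098], array([-0.0935,  0.0012]), 0.83)]
scene carriage [([0.593, -0.266, 0.006], array([0.0057, 0.0026]), 0.57)]
scene mallet_head [([0.624, -0.171, 0.102], array([-0.095,  0.005]), 0.65)]
scene carriage [([0.587, -0.264, 0.006], array([ 0.0053, -0.004 ]), 0.6)]
top mallet_head [([0.621, -0.169, 0.082], array([-0.0957,  0.0019]), 0.58)]
top carriage [([0.591, -0.269, 0.008], array([0.0086, 0.001 ]), 0.81)]
top mallet_head [([0.62, -0.167, 0.101], array([-0.0976, -0.0001]), 0.39)]
top carriage [([0.591, -0.271, 0.009], array([0.0102, 0.0021]), 0.75)]
16.5 [ 0.547  -0.1467  0.0901] [ 0.1443  0.9895 -0.      0.    ] [-0.7  0.5 -3. ] 0.18 108.2
tcp jig [-0.0959 -0.0757]
```

```bash
python3 -m inch '[[0,0,0.03,0,0,0,0],[0,0,0.055,0,0,0,0],[0,0,0.0665,0,0,0,0],[0,-0.004,0.0665,0,0,0,0],[0,-0.008,0.0665,0,0,0,0],[0,-0.012,0.0665,0,0,0,0],[0,-0.012,0.0665,0,0,0,0]]' && python3 -m inch '[[0,-0.002,0,0,0,0,0],[0,-0.004,0,0,0,0,0],[0,-0.006,0,0,0,0,0],[0,-0.008,0,0,0,0,0]]' && python3 -m inch '[[0,-0.002,0,0,0,0,0],[0,-0.004,0,0,0,0,0],[0,-0.006,0,0,0,0,0],[0,-0.008,0,0,0,0,0]]'
```

```text
time: 17.38
eef_pos: [0.544, -0.1591, 0.0244]
tcp_rot: [0.145, 0.989, -0.0, 0.001]
contact_force: [0.6, 0.7, -2.5]
opening: 0.181
finger_force: 108.2
time: 17.88
eef_pos: [0.5412, -0.1662, 0.0235]
tcp_rot: [0.144, 0.99, 0.0, -0.0]
contact_force: [0.9, 0.1, -2.2]
opening: 0.183
finger_force: 108.2
time: 18.38
eef_pos: [0.5389, -0.1737, 0.0235]
tcp_rot: [0.144, 0.99, 0.0, -0.0]
contact_force: [0.3, 3.0, -1.7]
opening: 0.18
finger_force: 108.4
```

```bash
python3 -m inch '[[0,-0.002,0,0,0,0,0],[0,-0.004,0,0,0,0,0],[0,-0.006,0,0,0,0,0],[0,-0.008,0,0,0,0,0],[0,-0.01,0,0,0,0,0]]'; python3 -m inch '[[0,0.003,0,0,0,0,0],[0,0.003,0,0,0,0,0],[0,0,0,0,0,0,0],[0,-0.002,0,0,0,0,0],[0,-0.004,0,0,0,0,0],[0,-0.006,0,0,0,0,0],[0,-0.008,0,0,0,0,0],[0,-0.01,0,0,0,0,0]]'; python3 -m inch '[[0,0.003,0,0,0,0,0],[0,0.003,0,0,0,0,0],[0,0,0,0,0,0,0],[0,-0.002,0,0,0,0,0],[0,-0.004,0,0,0,0,0],[0,-0.006,0,0,0,0,0],[0,-0.008,0,0,0,0,0]]'
```

```text
time: 19.0
eef_pos: [0.536, -0.1835, 0.0235]
tcp_rot: [0.144, 0.99, 0.0, -0.0]
contact_force: [0.8, 2.8, -1.9]
opening: 0.18
finger_force: 108.3
time: 20.0
eef_pos: [0.5333, -0.193, 0.0236]
tcp_rot: [0.144, 0.99, 0.0, 0.0]
contact_force: [0.5, 3.9, -1.1]
opening: 0.183
finger_force: 108.4
time: 20.88
eef_pos: [0.5309, -0.2006, 0.0234]
tcp_rot: [0.144, 0.99, 0.0, -0.0]
contact_force: [1.1, 4.2, -1.6]
opening: 0.185
finger_force: 108.3
```

```bash
python3 -m inch '[[0,0.003,0,0,0,0,0],[0,0.003,0,0,0,0,0],[0,0,0,0,0,0,0],[0,-0.0015,0,0,0,0,0],[0,-0.003,0,0,0,0,0],[0,-0.0045,0,0,0,0,0],[0,-0.006,0,0,0,0,0]]'; python3 -m inch '[[0,0,0,0,0,0,0],[0,-0.0015,0,0,0,0,0],[0,-0.003,0,0,0,0,0],[0,-0.0045,0,0,0,0,0]]'
```

```text
time: 21.75
eef_pos: [0.5293, -0.2062, 0.0235]
tcp_rot: [0.144, 0.99, 0.0, -0.0]
contact_force: [0.9, 3.9, -0.7]
opening: 0.18
finger_force: 108.4
time: 22.25
eef_pos: [0.5279, -0.2107, 0.0235]
tcp_rot: [0.144, 0.99, 0.0, -0.0]
contact_force: [0.8, 3.4, -1.1]
opening: 0.183
finger_force: 108.4
```

```bash
python3 -m inch '[[0,-0.0015,0,0,0,0,0],[0,-0.003,0,0,0,0,0]]'; python3 -m inch '[[0,-0.0015,0,0,0,0,0],[0,-0.003,0,0,0,0,0]]'
```

```text
time: 22.5
eef_pos: [0.5271, -0.2136, 0.0235]
tcp_rot: [0.144, 0.99, 0.0, -0.0]
contact_force: [1.1, 3.6, -1.0]
opening: 0.182
finger_force: 108.4
time: 22.75
eef_pos: [0.5262, -0.2165, 0.0235]
tcp_rot: [0.144, 0.99, 0.0, -0.0]
contact_force: [1.3, 3.5, -1.8]
opening: 0.184
finger_force: 108.4
```

```bash
python3 -m inch '[[0,0.003,0,0,0,0,0],[0,0.001,0,0,0,0,0],[0,-0.0005,0,0,0,0,0],[0,-0.002,0,0,0,0,0],[0,-0.0035,0,0,0,0,0]]'; python3 -m inch '[[0,-0.0015,0,0,0,0,0],[0,-0.003,0,0,0,0,0]]';  python3 -m inch '[[0,-0.0015,0,0,0,0,0],[0,-0.003,0,0,0,0,0]]'
```

```text
time: 23.38
eef_pos: [0.5253, -0.2195, 0.0235]
tcp_rot: [0.144, 0.99, 0.0, -0.0]
contact_force: [1.1, 3.3, -1.2]
opening: 0.178
finger_force: 108.4
time: 23.62
eef_pos: [0.5243, -0.2226, 0.0235]
tcp_rot: [0.144, 0.99, 0.0, -0.0]
contact_force: [1.4, 3.7, -1.9]
opening: 0.183
finger_force: 108.4
time: 23.88
eef_pos: [0.5235, -0.2256, 0.0235]
tcp_rot: [0.144, 0.99, 0.0, -0.0]
contact_force: [0.9, 2.4, -1.6]
opening: 0.18
finger_force: 108.4
```

```bash
python3 -m inch '[[0,0.003,0,0,0,0,0],[0,0.001,0,0,0,0,0],[0,-0.0005,0,0,0,0,0],[0,-0.002,0,0,0,0,0],[0,-0.0035,0,0,0,0,0]]'; python3 -m inch '[[0,-0.001,0,0,0,0,0],[0,-0.002,0,0,0,0,0]]'
```

```text
time: 24.5
eef_pos: [0.5226, -0.2286, 0.0235]
tcp_rot: [0.144, 0.99, 0.0, -0.0]
contact_force: [0.8, 3.6, -0.9]
opening: 0.188
finger_force: 108.4
time: 24.75
eef_pos: [0.522, -0.2307, 0.0235]
tcp_rot: [0.144, 0.99, 0.0, -0.0]
contact_force: [1.5, 4.0, 0.2]
opening: 0.184
finger_force: 108.4
```

```bash
python3 -m inch '[[0,-0.001,0,0,0,0,0],[0,-0.002,0,0,0,0,0]]';  python3 -m inch '[[0,-0.001,0,0,0,0,0],[0,-0.002,0,0,0,0,0]]'
```

```text
time: 25.0
eef_pos: [0.5214, -0.2327, 0.0235]
tcp_rot: [0.144, 0.99, 0.0, -0.0]
contact_force: [1.0, 3.2, -0.5]
opening: 0.18
finger_force: 108.4
time: 25.25
eef_pos: [0.5208, -0.2346, 0.0235]
tcp_rot: [0.144, 0.99, 0.0, -0.0]
contact_force: [0.7, 4.2, -1.0]
opening: 0.183
finger_force: 108.4
```

```bash
python3 -m inch '[[0,0.002,0,0,0,0,0],[0,0,0,0,0,0,0],[0,-0.001,0,0,0,0,0],[0,-0.002,0,0,0,0,0]]';  python3 -m inch '[[0,-0.001,0,0,0,0,0],[0,-0.002,0,0,0,0,0]]'
```

```text
time: 25.75
eef_pos: [0.5202, -0.2363, 0.0234]
tcp_rot: [0.144, 0.99, 0.0, -0.0]
contact_force: [0.6, 3.6, -1.1]
opening: 0.184
finger_force: 108.4
time: 26.0
eef_pos: [0.5197, -0.2377, 0.0234]
tcp_rot: [0.144, 0.99, 0.001, -0.0]
contact_force: [1.1, 6.2, -1.0]
opening: 0.181
finger_force: 108.5
```

```bash
python3 -m inch '[[0,-0.0005,0,0,0,0,0],[0,-0.001,0,0,0,0,0]]';  python3 -m inch '[[0,-0.0005,0,0,0,0,0],[0,-0.001,0,0,0,0,0]]'
```

```text
time: 26.25
eef_pos: [0.5195, -0.2382, 0.0234]
tcp_rot: [0.144, 0.99, 0.001, -0.0]
contact_force: [2.0, 7.1, -0.5]
opening: 0.184
finger_force: 108.6
time: 26.5
eef_pos: [0.5192, -0.2388, 0.0234]
tcp_rot: [0.144, 0.99, 0.001, -0.0]
contact_force: [3.1, 8.7, -1.3]
opening: 0.184
finger_force: 108.6
```

The force rises steadily with distance, so the carriage is against the sprung stop. I back off gently.

```bash
python3 -m inch '[[0,0.001,0,0,0,0,0],[0,0.002,0,0,0,0,0],[0,0.004,0,0,0,0,0],[0,0.01,0,0,0,0,0],[0,0.025,0,0,0,0,0],[0,0.045,0,0,0,0,0],[0,0.06,-0.03,0,0,0,0],[0,0.07,-0.07,0,0,0,0],[0,0.07,-0.085,0,0,0,0],[0,0.07,-0.085,0,0,0,0]]'
python3 - <<'E'
from h import *
J=np.array([.5922,-.2603]);X=np.array([-.2857,-.9583]);Y=np.array([.9583,-.2857])
jf=lambda p:np.round([(np.array(p)[:2]-J)@X,(np.array(p)[:2]-J)@Y],4)
for n in('scene','top'):
  for k in range(2):
    c=snap(n,n+'7.png')
    for t in['carriage','mallet_head']: print(n,t,[(np.round(d['position'],3).tolist(),jf(d['position']),round(d['conf'],2)) for d in ctrl.mark_of(n,t)[:1]])
plan([.5185,.173,.107],np.arctan2(.96,.281))
E
```

```text
time: 27.75
eef_pos: [0.5399, -0.1732, 0.1095]
tcp_rot: [0.144, 0.99, -0.001, 0.001]
contact_force: [-0.5, 1.0, -2.7]
opening: 0.18
finger_force: 108.3
scene carriage [([0.567, -0.338, 0.007], array([ 0.082 , -0.0016]), 0.74)]
scene mallet_head [([0.616, -0.193, 0.12], array([-0.0714,  0.0033]), 0.97)]
scene carriage [([0.571, -0.334, 0.008], array([0.0763, 0.0006]), 0.86)]
scene mallet_head [([0.613, -0.196, 0.113], array([-0.0676,  0.0018]), 0.56)]
top carriage [([0.569, -0.34, 0.011], array([0.0831, 0.0007]), 0.63)]
top mallet_head [([0.607, -0.194, 0.117], array([-0.0674, -0.0042]), 0.61)]
top carriage [([0.569, -0.34, 0.012], array([0.0829, 0.0008]), 0.57)]
top mallet_head [([0.61, -0.198, 0.12], array([-0.0647, -0.0006]), 0.6)]
28.35 [ 0.5391 -0.1734  0.1083] [ 1.445e-01  9.895e-01  0.000e+00 -1.000e-04] [-0.1 -0.9 -2.3] 0.179 108.3
d [0.1187 0.326  0.0014] rows 6.0 rot [[0.0, -0.0, -0.005], [-0.0, -0.0, 3.136]]
```

```bash
python3 -m inch '[[0.02,0.055,0,0,0,0,0],[0.04,0.11,0,0,0,0,0],[0.06,0.165,0,0,0,0,0],[0.08,0.22,0,0,0,0,0],[0.1,0.275,0,0,0,0,0],[0.1187,0.326,0,0,0,-0.005,0],[0.1187,0.326,0.03,0,0,-0.005,0],[0.1187,0.326,0.07,0,0,-0.005,0],[0.1187,0.326,0.09,0,0,-0.005,0],[0.1187,0.326,0.09,0,0,-0.005,0]]' && python3 -m inch '[[0,0,0.004,0,0,0,0],[0,0,0.007,0,0,0,0],[0,0,0.0095,0,0,0,0],[0,0,0.0105,0,0,0,0],[0,0,0.0105,0,0,0,0]]'
```

```text
time: 29.6
eef_pos: [0.5169, 0.1729, 0.0167]
tcp_rot: [0.142, 0.99, -0.001, -0.002]
contact_force: [0.5, -0.1, -2.6]
opening: 0.179
finger_force: 108.4
time: 30.22
eef_pos: [0.519, 0.1731, 0.0092]
tcp_rot: [0.142, 0.99, -0.0, 0.0]
contact_force: [-2.8, -0.5, 5.3]
opening: 0.185
finger_force: 109.5
```

Touched down as in the first laying. I release and rise.

```bash
python3 -m inch '[[0,0,-0.001,0,0,0,0.3],[0,0,-0.001,0,0,0,0.6],[0,0,-0.001,0,0,0,1],[0,0,-0.001,0,0,0,1],[0,0,-0.001,0,0,0,1],[0,0,-0.02,0,0,0,1],[0,0,-0.06,0,0,0,1],[0,0,-0.12,0,0,0,1],[0,0,-0.16,0,0,0,1],[0,0,-0.16,0,0,0,1]]'
python3 - <<'E'
from h import *
w=snap('wrist');T=snap('scene')
for n in('wrist','scene'):
  for t in['mallet','mallet_head','carriage','key','padpot','pads']: print(n,t,[(np.round(d['position'],3).tolist(),round(d['conf'],2)) for d in ctrl.mark_of(n,t)[:1]])
a=cv2.resize(w['pixels'],(480,300));b=T['pixels'][100:300,150:470];b=cv2.resize(b,(480,300))
cv2.imwrite('pics/fin.png',np.vstack([a,b])[:,:,::-1]);st()
E
```

```text
time: 31.48
eef_pos: [0.5216, 0.1736, 0.1744]
tcp_rot: [0.142, 0.99, 0.002, 0.005]
contact_force: [0.2, -0.4, -0.5]
opening: 1.004
finger_force: 0.0
wrist mallet [([0.595, 0.146, -0.0], 0.81)]
wrist mallet_head [([0.597, 0.15, 0.021], 0.56)]
wrist carriage []
wrist key [([0.669, 0.238, -0.0], 0.6)]
wrist padpot [([0.66, 0.089, 0.006], 0.78)]
wrist pads [([0.378, 0.158, -0.0], 0.77)]
scene mallet [([0.594, 0.149, 0.0], 0.76)]
scene mallet_head [([0.597, 0.152, 0.017], 0.83)]
scene carriage [([0.571, -0.334, 0.007], 0.77)]
scene key []
scene padpot [([0.66, 0.088, 0.008], 0.7)]
scene pads [([0.377, 0.159, -0.0], 0.4)]
32.175 [0.5185 0.173  0.1678] [ 1.420e-01  9.899e-01 -1.000e-04 -2.000e-04] [0.  0.5 0.3] 1.0 0.0
```

View pics/fin.png

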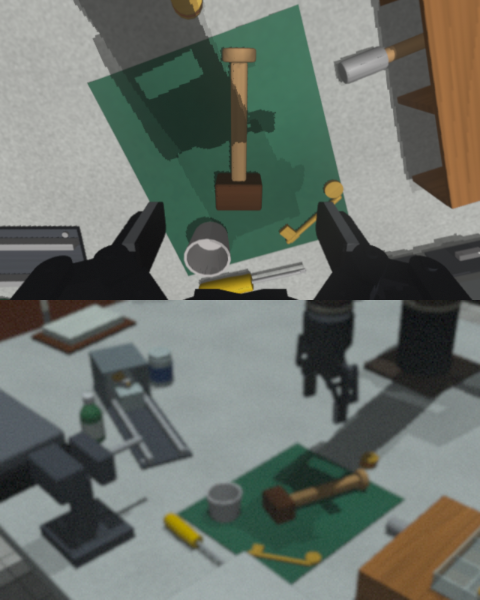

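The mallet lies flat on the mat, head at (238,192) in the wrist half of the picture. The carriage is in the hood at (120,375) in the scene half, and the bystanders are unmoved.

```bash
python3 -c "
from plant import ctrl
print(ctrl.sign_off())"
```

```text
the job is handed in; nothing more can be done
None
```

The job is handed in at about 32 s: the carriage was nudged until the push force climbed as on the sprung stop (nose about 137 mm along the jig), the mallet lies flat with its head on the mat, and nothing else looked moved in the last pictures.

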